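# Load the second capsule and hold the specimen carrier level

### The arm

A 6-joint arm with a two-finger parallel gripper is mounted at the origin on the work surface. World frame = base frame: x ahead of the robot, y to its left, z up, the work surface at z = 0. Lengths are in m, angles in rad, forces in N, time in s.
With the tool pointing down it reaches from about 0.275 to 0.75 m from the base axis. Payload 10.2 kg.
Tool frame: the origin (TCP) lies at the very end of the fingers, on their centre line; the grasp point (between the pads) lies 19 mm behind it; z points along the fingers, y is the line along which they close (so a half turn about z gives the same grasp; the last joint's range is limited). The gripper opens to 88 mm and grips with 3 to 60 N. Pads are 18 mm wide; open, the fingers measure 123 mm over their backs; the gripper's body (75 mm by 187 mm) begins 45 mm behind the grasp point.
Start: joints at [-1.43, 0.313, 1.498, -0, 1.331, -0.223], TCP at [0.187, -0.491, 0.239] pointing down, gripper open.
Joint ranges: [-2.94, 2.94], [-0.97, 2.17], [0.19, 2.56], [-1.23, 4.37], [0.02, 3.11], [-2.88, 2.88]. Speed limits (rad/s): [2.39, 2.39, 3.01, 3.14, 3.14, 3.14].

### API

Orientations are given as a 3x3 rotation matrix whose columns are the frame's x, y, z axes.
In Python, from station import ctrl gives the robot as it stands.
- The arm moves only by the shell command python3 -m creep 'ROWS' [OPENING] [FORCE]. ROWS is JSON, a list of rows, each an object with "translation": the shift along the tool's x, y, z in mm, a list of three; "twist": the turn, a rotation vector about the tool's x, y, z in rad, a list of three. A call has 1 to 12 rows; each row shifts and turns the commanded pose from where the row before left it, along the tool's axes as they then stand; what a row does not reach is not made up. A row lasts 1/10 s, in which the tool goes at most 50 mm and 8.59 degrees, less where a joint would pass 70% of its speed; a pose out of reach is approached as far as the arm can. A call is refused whole if a number of a shift passes 50 or a number of a turn 0.15, either way. A call with a gripper value outside its range is refused whole. OPENING is the opening, from 0 (shut) to 1 (fully open), set as the call begins (- or left out, the last holds). The fingers move at their own pace and stop on an object; FORCE is the grip in N (left out, the last holds). Time passes only in rows, so rows that do not move let the fingers close. It gives the time, the measured TCP pose, the force, the opening and the grip force at its end, in the units of the state.
- ctrl.observe(): the state, without advancing time (a new reading comes with each control period).
- ctrl.read_camera(name): name is "side" or "top" or "wrist"; returns a dict with "frame" (400x640x3 uint8, red, green, blue), "mtx" (3x3 intrinsics, pixels), "distortion" ([k1, k2, p1, p2, k3] as OpenCV has them; the pictures are not rectified), "cam_to_world" (4x4, takes a point from camera to world coordinates). Camera axes: x right, y down, z forward; pixel columns grow to the right and rows downward; lengths in m; the calibration is good to about 2 mm. A picture is of the moment at which its call begins. There is no depth.
- ctrl.hand_in(): hands the job in; it is judged then, once.
The state is a dict: "clock": time; "qpos": joint angles; "dq": joint speeds; "effort": joint torques, N m; "tool_pos": TCP position; "orientation": TCP orientation; "ft_force": force on the tool from outside, world axes, zero at the start; "ft_torque": the same for the moment, N m; "gripper_width": opening from 0.0 (shut) to 1.0 (fully open); "finger_force": force on a finger pad.
Only numpy, scipy, OpenCV 4.12 (cv2) and the standard library are available. Lean on these libraries where they do the work, as an engineer would, in place of code of your own. Each camera call takes 0.05 s, during which the arm holds its last target. There are 200 camera calls.

### The job

Take the tall steel capsule out of the white rack and stand it in the empty sleeve of the aluminium specimen carrier, lowering it fully home before you let go; leave the short capsule and everything else on the bench alone. Then take the carrier by its black cross grip, lift it about 10 cm straight up off its stand and keep it there, level and steady with both capsules in it. Finish while still holding it in the air: do not put it down or let go.

Things in the scene. Friction and masses are not known exactly. Their poses are not given: they have to be found in the camera images.
- carrier: aluminium specimen carrier, loose, 0.3 to 0.52 kg empty; origin at the centre of its underside, z up, x along its length. 176 x 46 mm: a 10 mm base, a 46 x 46 x 40 mm high sleeve block at each end, a 12 mm steel stem in the middle with a black cross grip. Empty sleeve at +x; the one at -x holds the twin capsule. Faces any way round. Balances under the grip when both are in
- carrier_grip (a point): centre of the carrier's black cross grip, 104 mm above the carrier's underside: a block 44 mm long (carrier x), 14 mm thick (carrier y), 24 mm high. Take it across the 14 mm, from above
- empty_sleeve (a point): centre of the floor of the empty sleeve's bore, 65 mm to carrier +x, 10 mm above the carrier's underside. The bore is round, 19 mm in diameter and 30 mm deep, open upwards, with a 3 mm bevel at its mouth
- filled_sleeve (a point): the same point of the other sleeve, at carrier -x, in which the twin capsule stands
- stand: white loading stand, fixed; origin at the centre of its underside, x along its length as the carrier's. A plate 210 x 64 mm, 24 mm high, on which the carrier rests (underside 24 mm above the bench) between two end lips that rise 11 mm above the plate, with 8 mm of play at each end
- tall: the tall steel capsule to be loaded, 95 mm long, about 80 g; origin at the centre of its flat foot, z along its length to the top. Round, 16 mm in diameter, foot bevelled 2 mm, smooth steel. Stands in one of the two holes of the rack, its foot 10 mm above the bench, so that the upper 60 mm show above the rack
- twin: capsule of the same size as the tall one, already standing in the carrier's filled sleeve; origin at the centre of its flat foot, z along its length to the top. Round, 16 mm in diameter, foot bevelled 2 mm, smooth steel
- short: the short steel capsule, 60 mm long, in the other hole of the rack, with 35 mm showing; to be left; origin at the centre of its flat foot, z along its length to the top. Round, 16 mm in diameter, foot bevelled 2 mm, smooth steel
- rack: white plastic rack, fixed to the bench, 60 x 140 x 35 mm high; origin at the centre of its underside. Two holes 19 mm in diameter, 25 mm deep, at y = +35 and -35 mm; either may hold the tall capsule
- bottle: amber bottle, 56 mm diameter, 110 mm high, loose; bystander; origin under its centre
- crucible: white ceramic crucible, 56 mm diameter, 40 mm high, loose; bystander; origin under its centre
- jar: clear jar with white cap, 64 mm diameter, 70 mm high, loose; bystander; origin under its centre
Not all that is in view belongs to the job. Leave any pink or red look-alike of the tall alone.

How it is judged:
On the way:
1. the tall capsule stands fully home in the empty sleeve, let go, while the carrier rests on its stand (horizontal distance between tall and empty_sleeve below 0.007 m and z of tall in the frame of empty_sleeve below 0.005 m and angle between the z axis of tall and the z axis of carrier, either way round below 0.15 rad and contact force between the fingers and tall below 0.05 N and z of carrier in the frame of stand below 0.03 m and angle between carrier's own z axis and vertical below 0.1 rad), for 0.2 s.
At the end, for the whole second after the job is handed in: Fingers hold the carrier (not the capsules) 60 to 150 mm above its rest height, within 60 mm of straight above the stand, tilt under 0.10 rad, under 0.03 m/s and 0.2 rad/s; both capsules fully down in their sleeves (foot within 5 mm of floor, 7 mm of centre; within 0.15 rad of the bore) (horizontal distance between tall and empty_sleeve below 0.007 m and z of tall in the frame of empty_sleeve below 0.005 m and angle between the z axis of each of tall, twin and the z axis of carrier, either way round below 0.15 rad and horizontal distance between twin and filled_sleeve below 0.007 m and z of twin in the frame of filled_sleeve below 0.005 m and z of carrier in the frame of stand between 0.084 and 0.174 m and horizontal distance between carrier and stand below 0.06 m and angle between carrier's own z axis and vertical below 0.1 rad and linear speed of carrier below 0.03 m/s and angular speed of carrier below 0.2 rad/s and contact force between the fingers and carrier above 2 N and contact force between the fingers and tall below 0.05 N and contact force between the fingers and twin below 0.05 N); the arm keeps its last pose, push and grip.
It fails at once if the tall capsule is let go over the sleeve with its foot more than 15 mm above the sleeve's floor (dropped in) (contact force between the fingers and tall below 0.02 N and horizontal distance between tall and empty_sleeve below 0.03 m and z of tall in the frame of empty_sleeve above 0.015 m).
It fails at once if the carrier is tipped by more than 0.25 rad (angle between carrier's own z axis and vertical above 0.25 rad).
It fails at once if the short capsule is moved by more than 20 mm (distance of short from where it was at the start of the episode above 0.02 m).
It fails at once if the bottle, crucible or jar is moved by more than 30 mm (distance of any of bottle, crucible, jar from where it was at the start of the episode above 0.03 m).
It also fails if it takes over 48 s, if anything falls off the work surface, if the arm or the gripper's body presses on something with over 40 N, if the wrist force passes 120 N, or if a joint passes its speed limit or range.

## Working session

There is one attempt and no reset: what is moved stays moved. The work goes in short steps, Python scripts to look and compute and a shell command to move; the robot and the scene stay as the last step left them, time stands still between calls to the robot, and variables do not carry over. Pictures are saved under pics/ and viewed, at most 13 in all, crops included, and the job is handed in when it is done.

```bash
mkdir -p pics; ls; cat > h.py <<'E'
import numpy as np,cv2
from station import ctrl
def ray(c,uv):
    p=cv2.undistortPoints(np.array([[uv]],float),np.array(c["mtx"]),np.array(c["distortion"]))[0,0]
    T=np.array(c["cam_to_world"]); d=T[:3,:3]@[p[0],p[1],1]; return T[:3,3],d/np.linalg.norm(d)
def onz(c,uv,z):
    o,d=ray(c,uv); return o+d*(z-o[2])/d[2]
def tri(rs):
    A=sum(np.eye(3)-np.outer(d,d) for o,d in rs); b=sum((np.eye(3)-np.outer(d,d))@o for o,d in rs)
    X=np.linalg.solve(A,b); return X,[np.linalg.norm(np.cross(X-o,d)) for o,d in rs]
def proj(c,X):
    T=np.linalg.inv(np.array(c["cam_to_world"])); r,_=cv2.Rodrigues(T[:3,:3])
    return cv2.projectPoints(np.array([X],float),r,T[:3,3],np.array(c["mtx"]),np.array(c["distortion"]))[0][0,0]
def save(c,n): cv2.imwrite("pics/"+n+".png",c["frame"][:,:,::-1])
def shot(n,name):
    c=ctrl.read_camera(n); save(c,name); np.save("pics/"+name+".npy",c,allow_pickle=True); return c
def load(name): return np.load("pics/"+name+".npy",allow_pickle=True).item()
E
python3 - <<'E'
from h import *
for n in("side","top","wrist"):
    c=shot(n,n+"0"); print(n,np.array(c["cam_to_world"]).round(3).tolist(),np.array(c["mtx"]).round(1).tolist())
print(ctrl.observe())
E
```

```text
pics
side [[0.995, -0.053, 0.088, 0.538], [-0.101, -0.619, 0.779, -0.885], [0.013, -0.783, -0.621, 0.8], [0.0, 0.0, 0.0, 1.0]] [[429.7, 0.0, 319.4], [0.0, 429.7, 201.7], [0.0, 0.0, 1.0]]
top [[0.015, -0.992, 0.121, 0.454], [-1.0, -0.014, 0.008, -0.012], [-0.006, -0.122, -0.993, 1.307], [0.0, 0.0, 0.0, 1.0]] [[466.6, 0.0, 319.1], [0.0, 466.6, 194.5], [0.0, 0.0, 1.0]]
wrist [[0.357, -0.889, -0.287, 0.262], [-0.934, -0.34, -0.108, -0.463], [-0.001, 0.306, -0.952, 0.385], [0.0, 0.0, 0.0, 1.0]] [[305.8, 0.0, 319.9], [0.0, 305.8, 197.6], [0.0, 0.0, 1.0]]
{'clock': 0.15, 'qpos': array([-1.43039732e+00,  3.13319300e-01,  1.49819001e+00, -2.58994001e-05,
        1.33099501e+00, -2.23391350e-01]), 'dq': array([ 9.65394937e-04, -2.55507289e-03, -3.03724091e-03, -7.82844447e-04,
        7.35856621e-05,  1.19089535e-03]), 'effort': array([ 5.17539193e-04, -4.02302384e+01, -2.52317798e+01,  6.93891943e-02,
        3.43920209e-02, -9.15195437e-05]), 'tool_pos': array([ 0.18676884, -0.49048302,  0.23832096]), 'orientation': array([[ 9.34552679e-01,  3.55824771e-01, -1.52488742e-04],
       [ 3.55824759e-01, -9.34552263e-01,  8.99182546e-04],
       [ 1.77442725e-04, -8.94592727e-04, -9.99999584e-01]]), 'ft_force': array([-0.91858482, -0.13801426, -0.10168429]), 'ft_torque': array([0.03104125, 0.00951575, 0.02006823]), 'finger_force': 0.0, 'gripper_width': 1.002679433761226}
```

View pics/top0.png

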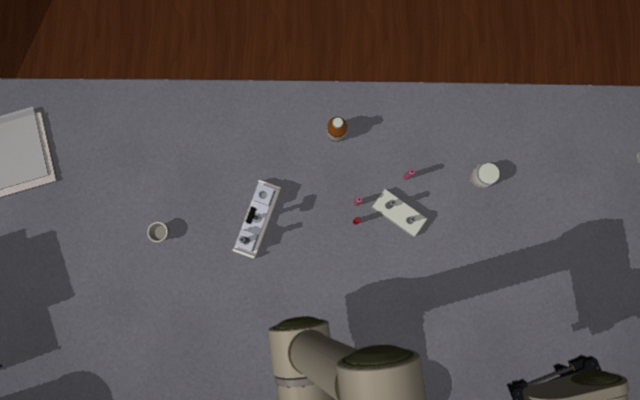

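View pics/side0.png

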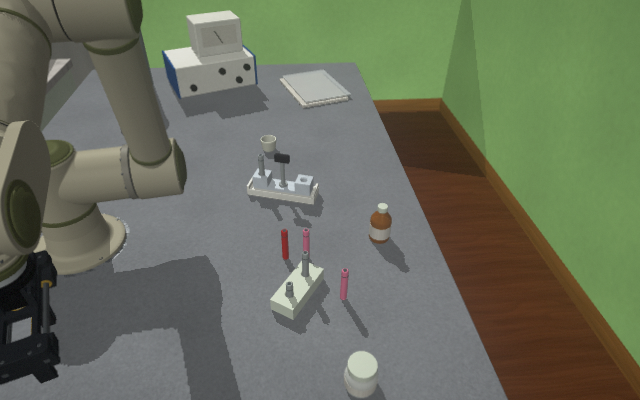

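Top view: the rack is at (400,212), with capsules at (391,204) and (411,220). The carrier is at (256,218), with its empty sleeve at (263,194) and the twin at (246,239). There are pink/red pins at (359,201), (357,220) and (409,174). In the side view, the steel pins in the rack are at (305,263), long, and (290,288), short.

Candidates for the tall capsule in the side view: steel (305,263), steel (290,288), red (285,243), pink (305,240) and pink (344,284). Steel (305,263) fits, because it stands in the rack and shows the most length. I'll check it in an enlarged crop.

```bash
python3 - <<'E'
from h import *
s=load("side0")["frame"];t=load("top0")["frame"]
def cr(f,x,y,w,h,k): return cv2.resize(f[y:y+h,x:x+w],None,fx=k,fy=k,interpolation=cv2.INTER_CUBIC)
a=cr(s,265,220,100,100,4);b=cr(s,240,140,100,75,4)
c=cr(t,345,165,100,75,4);d=cr(t,220,165,100,100,4)
im=np.vstack([np.hstack([a[:300],b]),np.hstack([c,d[40:340]])])
cv2.imwrite("pics/crop1.png",im[:,:,::-1])
E
```

```text
(no output)
```

View pics/crop1.png

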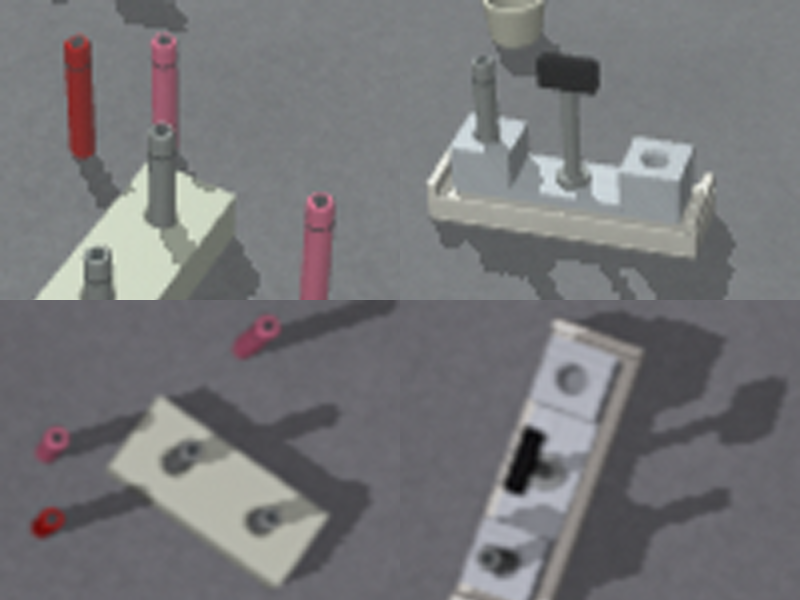

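The crop confirms it: the tall capsule is steel, stands in the rack and shows about 60 mm, with its top at side (305,252) and top (393,201.5). The short one is at (289,282). The empty sleeve mouth is at side (304,179) and top (263,194.5).

```bash
python3 - <<'E'
from h import *
s=load("side0");t=load("top0")
P={"talltop":((305,251.8),(393,201.5)),"mouth":((303.7,179.2),(263,194.5)),"grip":((282,158.5),(251.2,215.2)),"twintop":((261,154.7),(243.5,239.5)),"shorttop":((289.3,282.5),(412.5,219))}
R={}
for k,(a,b) in P.items():
    X,e=tri([ray(s,a),ray(t,b)]);R[k]=X;print(k,X.round(4),np.round(e,4))
d=R["mouth"]-R["twintop"];print("yaw carrier",np.degrees(np.arctan2(d[1],d[0])),np.linalg.norm(d[:2]))
d=R["talltop"]-R["shorttop"];print("rack",np.degrees(np.arctan2(d[1],d[0])),np.linalg.norm(d[:2]))
# rack & black masks in top
h=cv2.cvtColor(t["frame"],cv2.COLOR_RGB2HSV)
m=cv2.inRange(t["frame"],(0,0,0),(45,45,45)); m[:, :225]=0;m[:,285:]=0;m[:190]=0;m[230:]=0
for c in cv2.findContours(m,0,2)[0]:
    if cv2.contourArea(c)>15: r=cv2.minAreaRect(c);print(r,onz(t,r[0],.128)); print("yaw",[ (lambda v:np.degrees(np.arctan2(v[1],v[0])))(onz(t,cv2.boxPoints(r)[i],.14)-onz(t,cv2.boxPoints(r)[i+1],.14)) for i in(0,1)])
for n,uv,z in(("pinkA",(358.5,201),.09),("red",(356.5,220),.09),("pinkB",(411,172),.09)):print(n,onz(t,uv,z))
E
```

```text
talltop [ 0.5853 -0.1939  0.106 ] [0.0002 0.0002]
mouth [0.6055 0.1487 0.0632] [0.0013 0.0013]
grip [0.5447 0.1692 0.1256] [0.0014 0.0014]
twintop [0.4838 0.1859 0.131 ] [0.0024 0.0024]
shorttop [ 0.5446 -0.2507  0.0707] [0.0012 0.0012]
yaw carrier -16.961712463871194 0.12727957095701334
rack 54.38366615813804 0.06987231365363211
((251.3000030517578, 215.10000610351562), (5.692099571228027, 15.17893123626709), 18.43494987487793) [0.54335506 0.16846438 0.128     ]
yaw [np.float64(163.35148233454802), np.float64(72.44828591506487)]
pinkA [ 0.58729409 -0.10589928  0.09      ]
red [ 0.53735558 -0.10091162  0.09      ]
pinkB [ 0.66630443 -0.2442854   0.09      ]
```

```bash
python3 -m creep '[{"translation":[0,0,0],"twist":[0,0,0.133]},{"translation":[0,0,0],"twist":[0,0,0.133]},{"translation":[0,0,0],"twist":[0,0,0.133]},{"translation":[0,0,0],"twist":[0,0,0.133]},{"translation":[0,0,0],"twist":[0,0,0.133]}]' 0.5 20
python3 -m creep '[{"translation":[24,-33,0],"twist":[0,0,0]},{"translation":[24,-33,0],"twist":[0,0,0]},{"translation":[24,-33,0],"twist":[0,0,0]},{"translation":[24,-33,0],"twist":[0,0,0]},{"translation":[24,-33,0],"twist":[0,0,0]},{"translation":[24,-33,0],"twist":[0,0,0]},{"translation":[24,-33,0],"twist":[0,0,0]},{"translation":[24,-33,0],"twist":[0,0,0]},{"translation":[24,-33,0],"twist":[0,0,0]},{"translation":[24,-33,0],"twist":[0,0,0]},{"translation":[24,-33,0],"twist":[0,0,0]},{"translation":[0,0,0],"twist":[0,0,0]}]'
python3 - <<'E'
from h import *
s=ctrl.observe();print(s["tool_pos"],s["orientation"].round(4).tolist(),s["gripper_width"],s["clock"])
c=shot("wrist","w1")
for n,X in(("tall",(.5853,-.1939,.105)),("tip",s["tool_pos"])):print(n,proj(c,X))
E
```

```text
clock: 0.65
tool_pos: [0.1868, -0.4905, 0.2385]
orientation: [[0.953, -0.302, -0.0], [-0.302, -0.953, 0.001], [-0.0, -0.001, -1.0]]
ft_force: [-0.7, -0.4, 0.4]
gripper_width: 0.573
finger_force: 0.0
clock: 1.85
tool_pos: [0.549, -0.2193, 0.238]
orientation: [[0.956, -0.292, -0.0], [-0.292, -0.956, 0.001], [-0.0, -0.001, -1.0]]
ft_force: [1.2, -0.6, 0.2]
gripper_width: 0.501
finger_force: 0.0
[ 0.54904251 -0.2192655   0.23797975] [[0.9563, -0.2924, -0.0001], [-0.2924, -0.9563, 0.0011], [-0.0004, -0.001, -1.0]] 0.5013643253908578 1.85
tall [282.25127183 159.96571333]
tip [319.76950016 257.15537788]
```

View pics/w1.png

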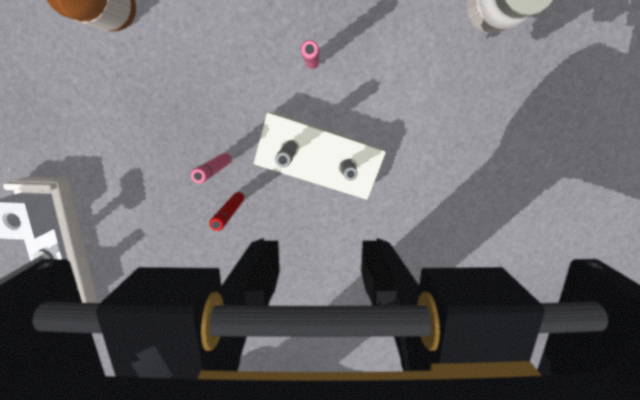

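The wrist view shows the tall capsule's top at (283,160). My prediction was (282,160), so they agree. Moving down to grasp it.

```bash
python3 -m creep '[{"translation":[13.7,-17.4,0],"twist":[0,0,0]},{"translation":[13.7,-17.4,0],"twist":[0,0,0]},{"translation":[0,0,30],"twist":[0,0,0]},{"translation":[0,0,30],"twist":[0,0,0]},{"translation":[0,0,30],"twist":[0,0,0]},{"translation":[0,0,30],"twist":[0,0,0]},{"translation":[0,0,20],"twist":[0,0,0]},{"translation":[0,0,0],"twist":[0,0,0]}]'
python3 - <<'E'
from h import *
s=ctrl.observe();print(s["tool_pos"],s["gripper_width"],s["clock"])
shot("wrist","w2");shot("side","s2")
E
```

```text
clock: 2.7
tool_pos: [0.5811, -0.1975, 0.096]
orientation: [[0.955, -0.298, -0.005], [-0.298, -0.955, 0.003], [-0.006, -0.001, -1.0]]
ft_force: [0.2, 1.2, 0.8]
gripper_width: 0.497
finger_force: 0.0
[ 0.58108067 -0.19750017  0.09601188] 0.49736035092365216 2.7
```

View pics/w2.png

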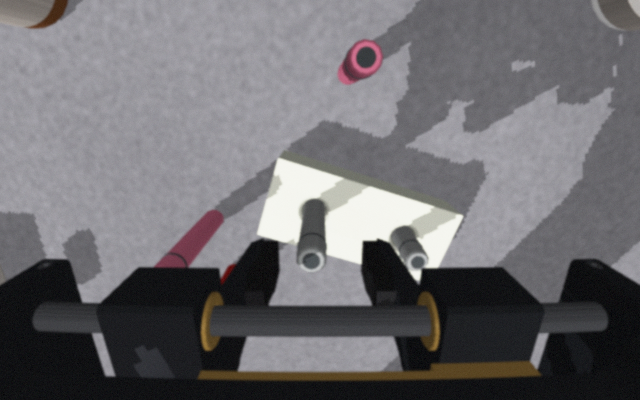

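The wrist view shows the tall capsule's top at (312,258), between the fingers. I'll correct for the remaining offset.

```bash
python3 -m creep '[{"translation":[0,0,0],"twist":[0,0,0]},{"translation":[0,0,0],"twist":[0,0,0]}]'
python3 - <<'E'
from h import *
s=ctrl.observe();R=s["orientation"];c=shot("wrist","w3")
g=cv2.cvtColor(c["frame"],cv2.COLOR_RGB2GRAY)[235:285,290:335]
cv2.imwrite("pics/x.png",g)
cc=cv2.HoughCircles(cv2.resize(g,None,fx=4,fy=4,interpolation=cv2.INTER_CUBIC),cv2.HOUGH_GRADIENT,1,100,param1=80,param2=20,minRadius=30,maxRadius=75)
print(s["tool_pos"],s["clock"],cc)
for uv in((312,258),)+(tuple(np.array([290,235])+cc[0][0][:2]/4),):
    X=onz(c,uv,.105);print(uv,X,R.T@(X-s["tool_pos"]))
E
```

```text
clock: 3.0
tool_pos: [0.5835, -0.1976, 0.1001]
orientation: [[0.955, -0.297, 0.002], [-0.297, -0.955, -0.001], [0.002, 0.0, -1.0]]
ft_force: [0.1, 0.2, 0.5]
gripper_width: 0.499
finger_force: 0.0
[ 0.58345641 -0.1976195   0.10005855] 3.0 [[[ 97.5 102.5  41.3]]]
(312, 258) [ 0.58678508 -0.19442004  0.105     ] [ 0.00223913 -0.00404101 -0.00493873]
(np.float64(314.375), np.float64(260.625)) [ 0.58495063 -0.19513544  0.105     ] [ 0.00069972 -0.00281333 -0.00494134]
```

```bash
python3 -m creep '[{"translation":[1.5,-3.5,4],"twist":[0,0,0]},{"translation":[0,0,15],"twist":[0,0,0]},{"translation":[0,0,15],"twist":[0,0,0]},{"translation":[0,0,0],"twist":[0,0,0]},{"translation":[0,0,0],"twist":[0,0,0]}]' && python3 -m creep '[{"translation":[0,0,0],"twist":[0,0,0]},{"translation":[0,0,0],"twist":[0,0,0]},{"translation":[0,0,0],"twist":[0,0,0]},{"translation":[0,0,0],"twist":[0,0,0]},{"translation":[0,0,0],"twist":[0,0,0]},{"translation":[0,0,0],"twist":[0,0,0]},{"translation":[0,0,0],"twist":[0,0,0]}]' 0 25
python3 -c "
from h import *
shot('wrist','w4')"
```

```text
clock: 3.55
tool_pos: [0.5853, -0.1942, 0.064]
orientation: [[0.955, -0.297, -0.001], [-0.297, -0.955, 0.001], [-0.001, -0.0, -1.0]]
ft_force: [0.6, 0.1, -0.0]
gripper_width: 0.497
finger_force: 0.0
clock: 4.25
tool_pos: [0.5857, -0.1944, 0.065]
orientation: [[0.955, -0.297, 0.0], [-0.297, -0.955, -0.0], [0.001, 0.0, -1.0]]
ft_force: [-0.3, 0.3, 2.4]
gripper_width: 0.172
finger_force: 25.0
```

View pics/w4.png

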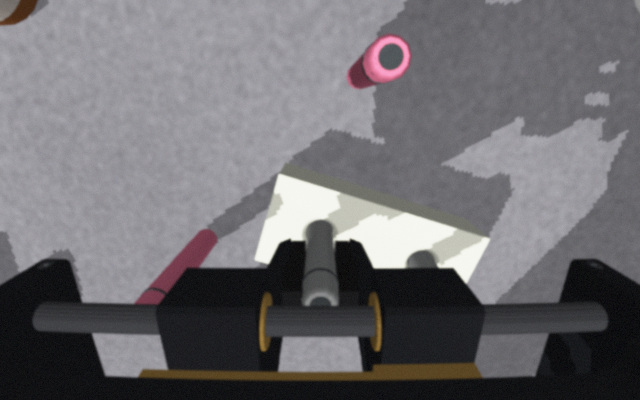

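Gripped: the opening is about 15 mm at 25 N, and the picture shows the capsule between the pads at (320,270). I'll lift it and carry it to just short of the sleeve.

```bash
python3 -m creep '[{"translation":[0,0,-20],"twist":[0,0,0]},{"translation":[0,0,-30],"twist":[0,0,0]},{"translation":[0,0,-40],"twist":[0,0,0]},{"translation":[0,0,-30],"twist":[0,0,0]},{"translation":[0,0,0],"twist":[0,0,0]}]' && python3 -m creep '[{"translation":[-12,-33,0],"twist":[0,0,0]},{"translation":[-12,-33,0],"twist":[0,0,0]},{"translation":[-12,-33,0],"twist":[0,0,0]},{"translation":[-12,-33,0],"twist":[0,0,0]},{"translation":[-12,-33,0],"twist":[0,0,0]},{"translation":[-12,-33,0],"twist":[0,0,0]},{"translation":[-12,-33,0],"twist":[0,0,0]},{"translation":[-12,-33,0],"twist":[0,0,0]},{"translation":[-12,-33,0],"twist":[0,0,0]},{"translation":[-12,-33,0],"twist":[0,0,0]},{"translation":[0,0,0],"twist":[0,0,0]},{"translation":[0,0,0],"twist":[0,0,0]}]' && python3 -m creep '[{"translation":[0,0,0],"twist":[0,0,0]},{"translation":[0,0,0],"twist":[0,0,0]}]'
python3 - <<'E'
from h import *
s=ctrl.observe();print(s["tool_pos"]);shot("wrist","w5")
print(proj(load("w5"),(.6055,.1487,.064)),proj(load("w5"),s["tool_pos"]))
E
```

```text
clock: 4.8
tool_pos: [0.5869, -0.195, 0.1889]
orientation: [[0.955, -0.297, 0.006], [-0.297, -0.955, -0.004], [0.007, 0.002, -1.0]]
ft_force: [0.0, -0.6, -1.4]
gripper_width: 0.172
finger_force: 25.0
clock: 6.0
tool_pos: [0.5685, 0.1563, 0.1836]
orientation: [[0.955, -0.296, -0.002], [-0.296, -0.955, -0.001], [-0.001, 0.001, -1.0]]
ft_force: [1.4, -1.0, -1.5]
gripper_width: 0.176
finger_force: 25.0
clock: 6.2
tool_pos: [0.5689, 0.1553, 0.1844]
orientation: [[0.955, -0.298, -0.001], [-0.298, -0.955, -0.0], [-0.001, 0.0, -1.0]]
ft_force: [-1.0, -0.3, -1.2]
gripper_width: 0.172
finger_force: 25.0
[0.56890043 0.15534769 0.18436669]
[314.58135018 151.77797008] [319.78480072 257.16400892]
```

View pics/w5.png

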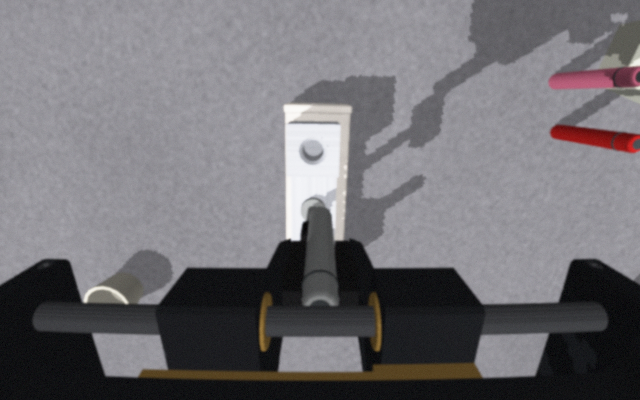

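The mouth is at about (313,151) in the wrist view, and I predicted (314.6,151.8). The held capsule runs from its foot at (316,208) to its top at (321,298). Next I'll measure both precisely.

```bash
python3 - <<'E'
from h import *
c=load("w5");p=np.array([0.5689,.15535,.18437])
R=ctrl.observe()["orientation"]
for dz in(-.0550,.040):
    print("expected axis px",dz,proj(c,p+[0,0,dz]))
f=c["frame"];g=cv2.resize(f[100:300,260:380],None,fx=3,fy=3,interpolation=cv2.INTER_CUBIC)
cv2.imwrite("pics/crop2.png",g[:,:,::-1])
gg=cv2.resize(cv2.cvtColor(f[130:172,290:336],cv2.COLOR_RGB2GRAY),None,fx=6,fy=6,interpolation=cv2.INTER_CUBIC)
cc=cv2.HoughCircles(gg,cv2.HOUGH_GRADIENT,1,200,param1=60,param2=15,minRadius=45,maxRadius=110);print(cc)
uv=np.array([290,130])+cc[0][0][:2]/6;X=onz(c,uv,.064);print(uv,X,R.T@(X-p))
X2,e=tri([ray(c,uv),ray(load("top0"),(263,194.5)),ray(load("side0"),(303.7,179.2))]);print(X2,e)
E
```

```text
expected axis px -0.055 [319.77102471 218.96299195]
expected axis px 0.04 [319.79345464 304.49649607]
[[[131.5 138.5  68.7]]]
[311.91666603 153.08333397] [0.60509986 0.15127624 0.064     ] [ 0.03582916 -0.00691768  0.12035107]
[0.6053694  0.15010472 0.06225833] [np.float64(0.0013974101590927112), np.float64(0.0016540610861067045), np.float64(0.0015382353189907054)]
```

View pics/crop2.png

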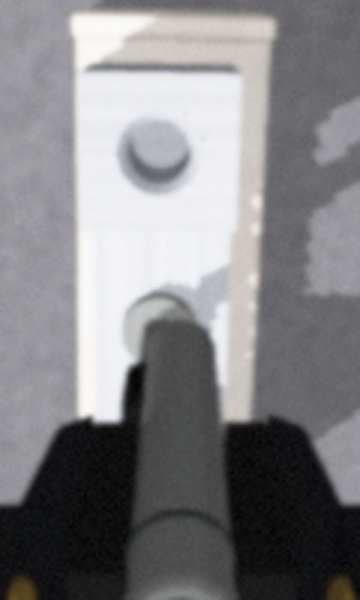

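The bore's bevel is centred at about (311.5,152.5) in wrist pixels. The capsule's foot is centred laterally on the tool axis at x≈320. I'll move above the bore and stop with the foot about 14 mm above the mouth.

```bash
python3 -m creep '[{"translation":[12,-2.2,0],"twist":[0,0,0]},{"translation":[12,-2.2,0],"twist":[0,0,0]},{"translation":[11.6,-2.1,0],"twist":[0,0,0]},{"translation":[0,0,20],"twist":[0,0,0]},{"translation":[0,0,20],"twist":[0,0,0]},{"translation":[0,0,9],"twist":[0,0,0]},{"translation":[0,0,0],"twist":[0,0,0]},{"translation":[0,0,0],"twist":[0,0,0]},{"translation":[0,0,0],"twist":[0,0,0]}]'
python3 - <<'E'
from h import *
ims=[]
for n in("wrist","side","top"):
    c=shot(n,n+"6")
p=ctrl.observe()["tool_pos"];print(p)
for n in("wrist","side","top"):
    c=load(n+"6");u=proj(c,p-[0,0,.06]).round().astype(int);print(n,u,proj(c,p-[0,0,.055]),proj(c,[p[0],p[1],.064]))
    k=4 if n=="wrist" else 6;w=400//k//2
    f=np.pad(c["frame"],((60,60),(60,60),(0,0)))
    ims.append(cv2.resize(f[u[1]+60-w:u[1]+60+w,u[0]+60-w:u[0]+60+w],(390,390),interpolation=cv2.INTER_CUBIC))
cv2.imwrite("pics/crop3.png",np.hstack(ims[:2])[:,:,::-1])
E
```

```text
clock: 7.15
tool_pos: [0.6053, 0.152, 0.1369]
orientation: [[0.955, -0.297, 0.002], [-0.297, -0.955, 0.0], [0.002, -0.001, -1.0]]
ft_force: [0.9, -0.8, -0.3]
gripper_width: 0.171
finger_force: 25.0
[0.6050235  0.15209969 0.13642036]
wrist [320 217] [319.86372254 219.22835871] [319.87561488 210.74078997]
side [303 175] [302.94675464 173.53222983] [303.01043858 178.38677991]
top [261 194] [260.85670845 193.33666039] [261.70055145 194.14117109]
```

View pics/crop3.png

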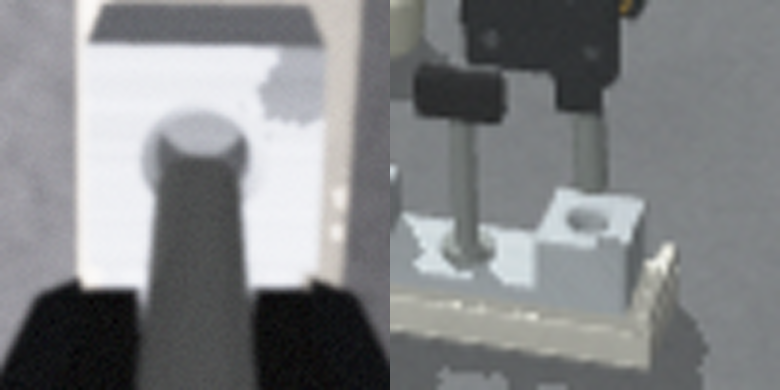

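In the wrist crop, the bore (142–256, centre 199) and the foot (160–240, centre 200) line up. In the side crop, the mouth is at 589.5 and the capsule at 589. A quick numeric check along tool x, then I'll lower.

```bash
python3 - <<'E'
from h import *
c=load("wrist6");s=ctrl.observe();p=s["tool_pos"];R=s["orientation"]
for n,v in(("foot far edge",(.0075,0,.0545)),("mouth far r12.5",(.0125,0,.0724)),("mouth far r9.5",(.0095,0,.0754)),("block far edge",(.023,0,.0724))):
    u=proj(c,p+R@np.array(v));print(n,u,"crop",(u-[270,167])*3.9)
E
```

```text
foot far edge [319.83970444 209.46301184] crop [194.37484732 165.60574618]
mouth far r12.5 [319.8491559  195.03663493] crop [194.41170799 109.34287622]
mouth far r9.5 [319.8467456  197.61574642] crop [194.40230784 119.40141103]
block far edge [319.86005584 181.5091061 ] crop [194.45421779  56.58551378]
```

The foot is offset about +1.7 mm and the mouth about +1.5 mm, so they match. Lowering.

```bash
python3 -m creep '[{"translation":[0,0,5],"twist":[0,0,0]},{"translation":[0,0,5],"twist":[0,0,0]},{"translation":[0,0,5],"twist":[0,0,0]},{"translation":[0,0,4],"twist":[0,0,0]},{"translation":[0,0,4],"twist":[0,0,0]},{"translation":[0,0,0],"twist":[0,0,0]},{"translation":[0,0,0],"twist":[0,0,0]}]'
```

```text
clock: 8.0
tool_pos: [0.6048, 0.1521, 0.1127]
orientation: [[0.955, -0.297, 0.0], [-0.297, -0.955, -0.0], [0.0, 0.0, -1.0]]
ft_force: [0.0, 0.3, -1.4]
gripper_width: 0.174
finger_force: 25.0
```

```bash
python3 -m creep '[{"translation":[0,0,4],"twist":[0,0,0]},{"translation":[0,0,4],"twist":[0,0,0]},{"translation":[0,0,4],"twist":[0,0,0]},{"translation":[0,0,4],"twist":[0,0,0]},{"translation":[0,0,4],"twist":[0,0,0]},{"translation":[0,0,0],"twist":[0,0,0]},{"translation":[0,0,0],"twist":[0,0,0]}]'
```

```text
clock: 8.7
tool_pos: [0.6048, 0.1521, 0.0927]
orientation: [[0.955, -0.297, -0.0], [-0.297, -0.955, 0.0], [-0.0, -0.0, -1.0]]
ft_force: [-0.1, -0.2, -1.2]
gripper_width: 0.17
finger_force: 25.0
```

```bash
python3 -m creep '[{"translation":[0,0,1.5],"twist":[0,0,0]},{"translation":[0,0,1.5],"twist":[0,0,0]},{"translation":[0,0,0],"twist":[0,0,0]},{"translation":[0,0,0],"twist":[0,0,0]}]';  python3 -m creep '[{"translation":[0,0,1],"twist":[0,0,0]},{"translation":[0,0,0],"twist":[0,0,0]},{"translation":[0,0,0],"twist":[0,0,0]}]'
```

```text
clock: 9.1
tool_pos: [0.6048, 0.1521, 0.0897]
orientation: [[0.955, -0.297, -0.0], [-0.297, -0.955, 0.0], [-0.0, -0.0, -1.0]]
ft_force: [-0.9, -0.3, -1.8]
gripper_width: 0.17
finger_force: 25.0
clock: 9.4
tool_pos: [0.605, 0.1521, 0.0891]
orientation: [[0.955, -0.297, 0.001], [-0.297, -0.955, 0.0], [0.001, -0.0, -1.0]]
ft_force: [-0.1, 0.0, 2.2]
gripper_width: 0.172
finger_force: 25.0
```

```bash
python3 -m creep '[{"translation":[0,0,1],"twist":[0,0,0]},{"translation":[0,0,0],"twist":[0,0,0]},{"translation":[0,0,0],"twist":[0,0,0]}]'
```

```text
clock: 9.7
tool_pos: [0.6054, 0.152, 0.0889]
orientation: [[0.955, -0.297, 0.002], [-0.297, -0.955, 0.0], [0.002, -0.001, -1.0]]
ft_force: [-0.8, -0.6, 7.3]
gripper_width: 0.175
finger_force: 25.0
```

It's seated: the force rises to 7 N with the TCP at 0.089, the height expected when fully home. Releasing and rising.

```bash
python3 -m creep '[{"translation":[0,0,-0.8],"twist":[0,0,0]},{"translation":[0,0,0],"twist":[0,0,0]}]' && python3 -m creep '[{"translation":[0,0,0],"twist":[0,0,0]},{"translation":[0,0,0],"twist":[0,0,0]},{"translation":[0,0,0],"twist":[0,0,0]},{"translation":[0,0,0],"twist":[0,0,0]},{"translation":[0,0,0],"twist":[0,0,0]},{"translation":[0,0,0],"twist":[0,0,0]}]' 0.5 && python3 -m creep '[{"translation":[0,0,-10],"twist":[0,0,0]},{"translation":[0,0,-20],"twist":[0,0,0]},{"translation":[0,0,-40],"twist":[0,0,0]},{"translation":[0,0,-40],"twist":[0,0,0]},{"translation":[-40,0,-20],"twist":[0,0,0]},{"translation":[-40,0,0],"twist":[0,0,0]},{"translation":[-35,0,0],"twist":[0,0,0]},{"translation":[0,0,0],"twist":[0,0,0]},{"translation":[0,0,0],"twist":[0,0,0]},{"translation":[0,0,0],"twist":[0,0,0]}]'
python3 - <<'E'
from h import *
print(ctrl.observe()["tool_pos"])
w=shot("wrist","w7");s=shot("side","s7")
im=np.hstack([cv2.resize(w["frame"][120:300,230:410],(400,400)),cv2.resize(s["frame"][130:210,240:320],(400,400),interpolation=cv2.INTER_CUBIC)])
cv2.imwrite("pics/crop4.png",im[:,:,::-1])
E
```

```text
clock: 9.9
tool_pos: [0.6051, 0.1521, 0.089]
orientation: [[0.955, -0.297, 0.001], [-0.297, -0.955, 0.0], [0.001, -0.0, -1.0]]
ft_force: [-0.2, 0.6, 5.0]
gripper_width: 0.171
finger_force: 25.0
clock: 10.5
tool_pos: [0.6048, 0.1521, 0.0885]
orientation: [[0.955, -0.297, -0.0], [-0.297, -0.955, 0.0], [-0.0, 0.0, -1.0]]
ft_force: [0.2, -0.3, 0.5]
gripper_width: 0.5
finger_force: 0.0
clock: 11.5
tool_pos: [0.4959, 0.1859, 0.2189]
orientation: [[0.955, -0.297, 0.001], [-0.297, -0.955, 0.0], [0.001, -0.0, -1.0]]
ft_force: [0.5, 0.0, -0.3]
gripper_width: 0.499
finger_force: 0.0
[0.4959064  0.18588655 0.21887661]
```

View pics/crop4.png

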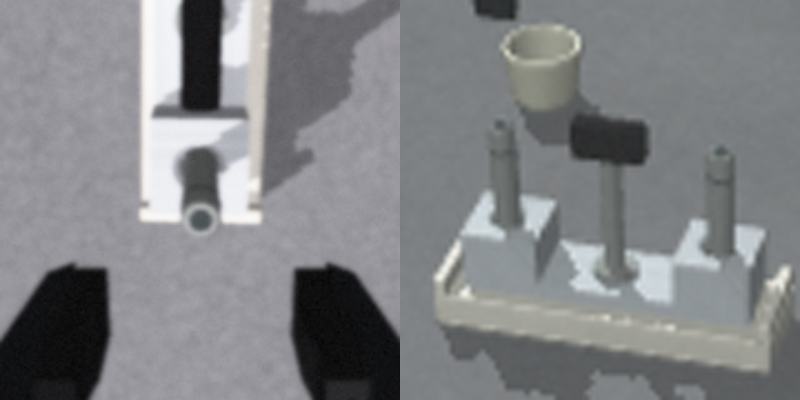

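The tall capsule now stands like the twin in its sleeve; in the side crop their tops are at (720,152) and (500,125), and the same length of each shows. The grip bar in the wrist crop is at about x 183–220. Measuring it.

```bash
python3 - <<'E'
from h import *
c=load("w7");s=ctrl.observe();p=s["tool_pos"];R=s["orientation"]
m=cv2.inRange(c["frame"],(0,0,0),(50,50,50));m[235:]=0;m[:,:290]=0;m[:,350:]=0
k=max(cv2.findContours(m,0,2)[0],key=cv2.contourArea);r=cv2.minAreaRect(k);print(r)
b=cv2.boxPoints(r);X=onz(c,r[0],.140);print("grip",X,"tool",R.T@(X-p))
W=np.array([onz(c,q,.140) for q in b]);e=[W[1]-W[0],W[2]-W[1]];print([(np.linalg.norm(v).round(4),(R.T@v).round(4)) for v in e])
t=load("top0");s7=load("s7")
X,e=tri([ray(c,r[0]),ray(t,(251.2,215.2)),ray(s7,(240+209/5,130+139/5))]);print("tri",X,e,R.T@(X-p))
E
```

```text
((320.5541076660156, 140.0120391845703), (16.19182586669922, 58.16017150878906), 1.2453641891479492)
grip [0.54589611 0.16981071 0.14      ] tool [0.05261506 0.00037437 0.07841371]
[(np.float64(0.0423), array([0.0423, 0.0012, 0.    ])), (np.float64(0.0115), array([-0.0002,  0.0115,  0.    ]))]
tri [0.54440254 0.16958144 0.12760066] [np.float64(0.0006635857845431964), np.float64(0.0014947525052249307), np.float64(0.0012714788276682624)] [0.05125722 0.001037   0.09081307]
```

Grip centre is at tool (+52, +0.7) and about 0.128 high, with a small yaw of about 0.02. Centring, descending and gripping.

```bash
python3 -m creep '[{"translation":[26,0.3,0],"twist":[0,0,0.02]},{"translation":[26,-0.2,0],"twist":[0,0,0]},{"translation":[0,0,20],"twist":[0,0,0]},{"translation":[0,0,30],"twist":[0,0,0]},{"translation":[0,0,30],"twist":[0,0,0]},{"translation":[0,0,20],"twist":[0,0,0]},{"translation":[0,0,10],"twist":[0,0,0]},{"translation":[0,0,0],"twist":[0,0,0]},{"translation":[0,0,0],"twist":[0,0,0]},{"translation":[0,0,0],"twist":[0,0,0]}]'
python3 - <<'E'
from h import *
w=shot("wrist","w8");s=shot("side","s8")
im=np.hstack([cv2.resize(w["frame"][160:360,220:420],(400,400)),cv2.resize(s["frame"][110:210,230:330],(400,400),interpolation=cv2.INTER_CUBIC)])
cv2.imwrite("pics/crop5.png",im[:,:,::-1])
E
```

```text
clock: 12.6
tool_pos: [0.5451, 0.1702, 0.1097]
orientation: [[0.949, -0.316, 0.002], [-0.316, -0.949, 0.0], [0.002, -0.001, -1.0]]
ft_force: [0.2, -0.4, 0.6]
gripper_width: 0.499
finger_force: 0.0
```

View pics/crop5.png

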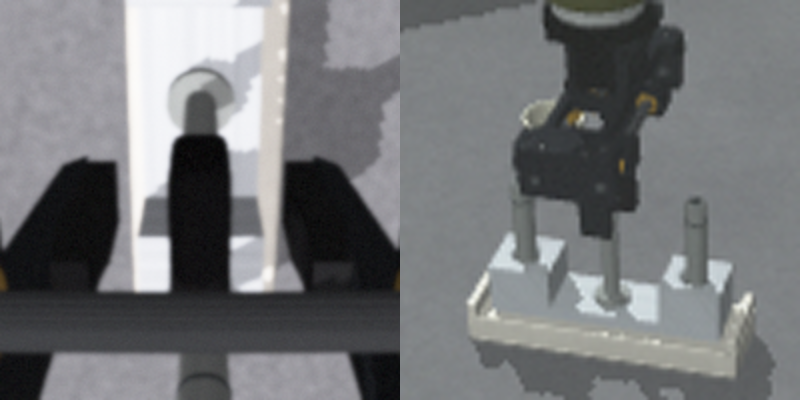

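The wrist crop shows the grip bar (172–230) centred between the open fingers, and both capsules are clear of the hand. Closing and lifting.

```bash
python3 -m creep '[{"translation":[0,0,0],"twist":[0,0,0]},{"translation":[0,0,0],"twist":[0,0,0]},{"translation":[0,0,0],"twist":[0,0,0]},{"translation":[0,0,0],"twist":[0,0,0]},{"translation":[0,0,0],"twist":[0,0,0]},{"translation":[0,0,0],"twist":[0,0,0]},{"translation":[0,0,0],"twist":[0,0,0]},{"translation":[0,0,0],"twist":[0,0,0]}]' 0 50 && python3 -m creep '[{"translation":[0,0,-3],"twist":[0,0,0]},{"translation":[0,0,-5],"twist":[0,0,0]},{"translation":[0,0,-5],"twist":[0,0,0]},{"translation":[0,0,-5],"twist":[0,0,0]},{"translation":[0,0,-2],"twist":[0,0,0]},{"translation":[0,0,0],"twist":[0,0,0]},{"translation":[0,0,0],"twist":[0,0,0]}]'
```

```text
clock: 13.5
tool_pos: [0.5445, 0.1703, 0.1086]
orientation: [[0.949, -0.316, 0.0], [-0.316, -0.949, 0.0], [0.0, -0.0, -1.0]]
ft_force: [0.4, 1.6, 0.6]
gripper_width: 0.153
finger_force: 50.0
clock: 14.2
tool_pos: [0.5443, 0.1702, 0.1284]
orientation: [[0.949, -0.316, -0.0], [-0.316, -0.949, -0.0], [-0.0, 0.0, -1.0]]
ft_force: [1.0, 0.3, -5.1]
gripper_width: 0.15
finger_force: 50.0
```

```bash
python3 -m creep '[{"translation":[0,0,-6],"twist":[0,0,0]},{"translation":[0,0,-10],"twist":[0,0,0]},{"translation":[0,0,-12],"twist":[0,0,0]},{"translation":[0,0,-12],"twist":[0,0,0]},{"translation":[0,0,-12],"twist":[0,0,0]},{"translation":[0,0,-12],"twist":[0,0,0]},{"translation":[0,0,-10],"twist":[0,0,0]},{"translation":[0,0,-6],"twist":[0,0,0]},{"translation":[0,0,0],"twist":[0,0,0]},{"translation":[0,0,0],"twist":[0,0,0]},{"translation":[0,0,0],"twist":[0,0,0]},{"translation":[0,0,0],"twist":[0,0,0]}]' && python3 -m creep '[{"translation":[0,0,0],"twist":[0,0,0]},{"translation":[0,0,0],"twist":[0,0,0]},{"translation":[0,0,0],"twist":[0,0,0]},{"translation":[0,0,0],"twist":[0,0,0]},{"translation":[0,0,0],"twist":[0,0,0]}]'
python3 - <<'E'
from h import *
s=shot("side","s9")
cv2.imwrite("pics/crop6.png",cv2.resize(s["frame"][80:220,220:360],(560,560),interpolation=cv2.INTER_CUBIC)[:,:,::-1])
E
```

```text
clock: 15.4
tool_pos: [0.5443, 0.1702, 0.208]
orientation: [[0.949, -0.316, -0.001], [-0.316, -0.949, -0.0], [-0.001, 0.0, -1.0]]
ft_force: [-0.2, 0.5, -5.1]
gripper_width: 0.149
finger_force: 50.0
clock: 15.9
tool_pos: [0.5444, 0.1702, 0.2085]
orientation: [[0.949, -0.316, -0.0], [-0.316, -0.949, 0.0], [-0.0, -0.0, -1.0]]
ft_force: [-0.4, -0.6, -5.6]
gripper_width: 0.152
finger_force: 50.0
```

View pics/crop6.png

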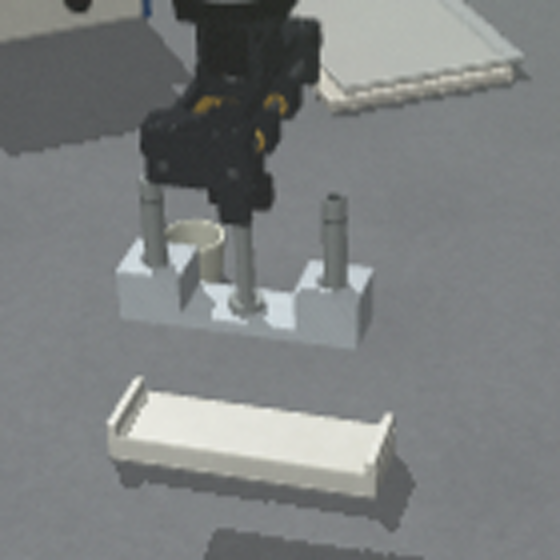

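The carrier hangs level, about 10 cm above its stand, with both capsules down in their sleeves (tops at crop (150,180) and (335,200)). Handing in.

```bash
python3 -c "
from station import ctrl
print(ctrl.hand_in())"
```

```text
the job is handed in; nothing more can be done
None
```

The tall capsule is fully home in the empty sleeve, and the job was handed in with the arm holding the carrier level and steady about 10 cm above its stand, both capsules in it; the hand-in gave no verdict.

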